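# Hook a stuck clamp plate out of a camp table's accessory rail

## Robot

A 7-joint arm with a two-finger parallel gripper is mounted at the origin on the work surface. World frame = base frame: x ahead of the robot, y to its left, z up, the work surface at z = 0. Lengths are in m, angles in rad, forces in N, time in s.
With the tool pointing down it reaches from about 0.4 to 0.85 m from the base axis. Payload 10.4 kg.
Tool frame: the origin (TCP) lies on the centre line of the jaws, within the pads' length; the fingertips stand 14 mm ahead of it and the grasp point (between the pads) lies 5 mm behind it (manip.tip_reach is the distance from the TCP to the fingertips, in m); z points along the fingers, y is the line along which they close (so a half turn about z gives the same grasp; the last joint's range is limited). The gripper opens to 85 mm and grips with 20 to 120 N. Pads are 22 mm wide; open, the fingers measure 114 mm over their backs; the gripper's body (76 mm by 85 mm) begins 54 mm behind the grasp point. The pads swing forward as they close: fully open they stand 13 mm farther back than shut.
Start: joints at [1.321, 0.332, -0.065, 1.46, 0.022, 1.35, -0.088], TCP at [0.141, -0.609, 0.221] pointing down, gripper open.
Joint ranges: [-2.6, 2.6], [-0.5, 2.12], [-1.47, 1.34], [0.16, 2.42], [-1.27, 4.41], [0.06, 2.06], [-2.6, 2.6]. Speed limits (rad/s): [2.22, 2.22, 2.79, 2.79, 3.14, 3.14, 3.14].

## Interface

Orientations are given as a unit quaternion [x, y, z, w].
In Python, from workcell import manip gives the robot as it stands.
- The arm moves only by the shell command python3 -m pendant 'ROWS' [FORCE]. ROWS is JSON, a list of rows, each a list of 7 numbers: the shift along the tool's x, y, z in units of 50 mm (1.0 is 50 mm), then the turn, a rotation vector about the tool's x, y, z in units of 8 degrees (1.0 is 8 degrees), then the opening, from -1 (shut) to 1 (fully open), so that 0 is half open. In form: [[dx, dy, dz, ax, ay, az, jaw], ...]. A call has exactly 10 rows; each row is the pose to reach, as a shift and turn from the pose commanded when the call began, along the tool's axes at that moment; what a row does not reach only later rows make up. A row lasts 1/8 s, in which the tool goes at most 62.5 mm and 10.7 degrees, less where a joint would pass 70% of its speed; a pose out of reach is approached as far as the arm can. A call with a gripper value outside its range is refused whole. The fingers move at their own pace and stop on an object; FORCE is the grip in N (left out, the last holds). Time passes only in rows, so rows that repeat a pose let the fingers close, or fill a call up. It gives the time, the measured TCP pose, the force, the opening and the grip force at its end, in the units of the state.
- manip.get_obs(): the state, without advancing time (a new reading comes with each control period).
- manip.camera(name): name is "scene" or "top"; returns (picture, depth): 420x560x3 uint8, red, green, blue; 420x560 float32, m along the optical axis (not along the pixel's ray), 0 where there is no reading.
- manip.get_calibration(name): a dict with "fx", "fy", "cx", "cy" (pixels), "D" ([k1, k2, p1, p2, k3] as OpenCV has them; the pictures are not rectified), "xyz" and "orientation" of the camera in the world. Camera axes: x right, y up, looking along -z (the intrinsics and any distortion apply to the point x, -y, -z); pixel columns grow to the right and rows downward; lengths in m; the calibration is good to about 2 mm. A picture is of the moment at which its call begins. get_calibration takes no time and is no camera call.
- manip.hand_in(): hands the job in; it is judged then, once.
Trained networks look in the newest picture that a camera, given by its name, has taken for a name from the list of things; names that differ only in an ending like _2 or _b are one class to them, and where a whole thing is asked for, a point or a joint stands for the part that bears it (a point fixed in the world has none). Each returns a list of dicts, best first, with "p" (0 to 1); they miss things now and then, are a little off and sometimes report something else, mostly with a low value. They report only what shows in the picture. A call takes as long as a camera call. They do not tell look-alikes from the thing itself.
- manip.find_in(thing, camera): "box" ([left, top, right, bottom] in pixels, round what is visible of it).
- manip.trace(thing, camera): "pixels" (420x560 bool, what is visible of it) and "box" ([left, top, right, bottom] in pixels, round what is visible of it).
- manip.tip_of(thing, camera): "pixel" ([column, row] in pixels: a listed point, or the origin of a listed thing).
The state is a dict: "clock": time; "joint_pos": joint angles; "joint_velocities": joint speeds; "tau": joint torques, N m; "position": TCP position; "ee_rot": TCP orientation; "ft_force": force on the tool from outside, world axes, zero at the start; "torque": the same for the moment, N m; "grip_width": opening from 0.0 (shut) to 1.0 (fully open); "grasp_force": force on a finger pad.
Only numpy, scipy, OpenCV 4.12 (cv2) and the standard library are available. Lean on these libraries where they do the work, as an engineer would, in place of code of your own. Each camera call takes 0.05 s, during which the arm holds its last target. There are 200 camera calls.

## Task

A steel clamp plate has slid along inside the slotted accessory rail of the camp table top and sits stuck against the rail's end cap; on the way out the rail's lips have been knocked in at two places. Take the hook pick out of its wooden stand, catch the hole in the plate with it, drag the plate along the rail, past the dents and out of the open end until it lies flat on the counter just beyond, clear of the rail, and put the pick back in its stand, upright and right down. Work gently and by feel, so that the pick gouges neither rail nor plate, keep the fingers off the plate, and leave the gas canister, mug and lantern where they stand.

Things in the scene. Friction and masses are not known exactly. Their poses are not given: they have to be found in the camera images.
- tabletop: Camp table top, legs off, fixed flat on the counter: grey panel with aluminium edges, 15 mm thick. Origin at counter height, on the centre line of its accessory rail, half-way along. The rail runs along local y, 260 mm long, x -15 to +15 mm; the panel lies at x +15 to +185 mm. The rail is open at its -y end; a black plastic cap 6 mm thick closes its +y end.
- slot_mouth (a point): Centre of the rail's slot at its open end (local y = -130 mm of the table top), 15 mm above the counter, level with the rail's top. The rail is an aluminium channel: floor 3 mm above the counter, inside 22 mm wide and 9 mm high, covered by two lips 3 mm thick that leave a slot 12 mm wide (x -6 to +6 mm), open upward all along.
- slot_capend (a point): Centre of the slot at the inner face of the end cap (local y = +130 mm), 15 mm above the counter. Knocks have bent in the lips once from each side, by 6.5 mm over 10 mm of length, at two places 45 mm apart in the middle part of the rail (not measured; seen from above or felt): 5.5 mm of slot stays free opposite, enough for the pick's rod. Rail and plate are gouged if the pick presses on them with more than 25 N.
- plate_hole (a point): Centre (half-way up) of the clamp plate's hole and of the plate. Hole 12 mm along the rail (y) by 10 mm (x), right through, seen through the slot. The plate is zinc-plated steel, 44 mm (y) by 20 mm (x) by 6 mm, 50 g, lying on the rail's floor under the lips, 0 to 3 mm short of the cap, so that the pick does not fit behind it.
- plate: The clamp plate; origin at the centre of its underside, z up. A sprung clip on it, either side of the hole, presses up on the lips with about 4 N: dragging takes some 2 to 7 N. Once it is out of the rail the clip stands up to 10.5 mm above the plate's underside. At the open end the plate drops 3 mm to the counter.
- pick_grip (a point): Grip point on the pick's axis, 73 mm above its tip, 28 mm above the foot of the handle. The pick stands upright in its stand: dark wooden handle 60 mm tall, 28 mm (local x) by 18 mm (local y) in section. Grip it across the 18 mm: the drag towards the hook's point, local -y, then runs in the closing direction and the pick is held firmly.
- pick_tip (a point): Foot of the rod's axis, at the underside of the hook. Below the handle a straight steel rod 4 mm thick, 45 mm long, ends in a hook bent square towards local -y, 4 mm thick, its point 6.5 mm from the rod's axis. The hook end measures 8.5 mm (y +2 to -6.5 mm) by 4 mm (x). z runs up the rod. The pick weighs 75 g.
- stand_hole (a point): Centre of the hole's mouth in the stand's top, 56 mm above the counter. The stand is wooden, fixed, 70 by 70 by 56 mm; hole 16 mm (x) by 24 mm (y), 48 mm of free depth. The rod hangs in it and the handle's foot rests on the top, the tip then 11 mm above the counter. The pick starts with its axes parallel to these; its hook may return pointing either way along y.
- canister: White gas canister standing on the panel, 105 mm wide, 76 mm tall; bystander. Origin at the centre of its underside.
- mug: Steel mug on the counter, 80 mm wide and tall; bystander. Origin at the centre of its underside.
- lantern: Camp lantern on the counter, 116 mm wide, 177 mm tall; bystander. Origin at the centre of its underside.
- pick: The hook pick; origin at its tip and axes as for point pick_tip.
Things that resemble listed ones, but are neither listed nor needed, are in the scene too. Of the things that look like the pick, the middle-sized one is meant.

How it is judged:
On the way, in this order (a step that is already met when the one before it is completed fails the run):
1. the pick is lifted out of its stand (height (world z) of pick_tip above 0.062 m), for 0.1 s.
2. the hook is in the plate's hole and has dragged the plate at least 25 mm along the rail (distance of plate_hole from where it was at the start of the episode above 0.025 m and y of plate_hole in the frame of tabletop above -0.1 m and horizontal distance between pick_tip and plate_hole below 0.009 m and z of pick_tip in the frame of plate below 0.0055 m and contact force between pick and plate above 0.5 N), for 0.1 s.
3. the plate is out of the rail's open end (y of plate_hole in the frame of tabletop below -0.151 m), for 0.1 s.
At the end, for the whole second after the job is handed in: The plate lies flat (within 0.1 rad) and still on the counter, wholly out of the rail, its centre within 100 mm of the rail's open end; the pick stands in its stand, handle down on the top (tip no more than 5 mm above its place), upright within 0.12 rad (y of plate_hole in the frame of tabletop below -0.151 m and horizontal distance between plate_hole and slot_mouth below 0.1 m and height (world z) of plate_hole below 0.006 m and angle between plate_hole's own z axis and vertical below 0.1 rad and linear speed of plate below 0.01 m/s and horizontal distance between pick_tip and stand_hole below 0.012 m and height (world z) of pick_tip below 0.016 m and angle between pick_tip's own z axis and vertical below 0.12 rad); the robot touches nothing.
It fails at once if the pick presses on the table top or its rail with more than 25 N (contact force between pick and tabletop above 25 N).
It fails at once if the pick presses on the plate with more than 25 N (contact force between pick and plate above 25 N).
It fails at once if the fingers touch the plate (contact force between the fingers and plate above 0.5 N).
It fails at once if the gas canister, mug or lantern is moved more than 20 mm or tipped (distance of any of canister, mug, lantern from where it was at the start of the episode above 0.02 m or angle between any of canister, mug, lantern's own z axis and vertical above 0.3 rad).
It also fails if it takes over 72 s, if anything falls off the work surface, if the arm or the gripper's body presses on something with over 40 N, if the wrist force passes 120 N, or if a joint passes its speed limit or range.

## Working session

There is one attempt and no reset: what is moved stays moved. The work goes in short steps, Python scripts to look and compute and a shell command to move; the robot and the scene stay as the last step left them, time stands still between calls to the robot, and variables do not carry over. Pictures are saved under pics/ and viewed, at most 10 in all, crops included, and the job is handed in when it is done.

```bash
mkdir -p pics; ls; cat > h.py <<'E'
import numpy as np, cv2
from scipy.spatial.transform import Rotation as R
from workcell import manip
def ray(cam,px):
    c=manip.get_calibration(cam); K=np.array([[c['fx'],0,c['cx']],[0,c['fy'],c['cy']],[0,0,1.]])
    p=cv2.undistortPoints(np.array(px,float).reshape(-1,1,2),K,np.array(c['D'],float)).reshape(-1,2)
    d=np.c_[p[:,0],-p[:,1],-np.ones(len(p))]
    return np.array(c['xyz']),R.from_quat(c['orientation']).apply(d)
def at_z(cam,px,z):
    o,d=ray(cam,px); return o+d*((z-o[2])/d[:,2])[:,None]
def at_depth(cam,px,dep):
    o,d=ray(cam,px); px=np.array(px).reshape(-1,2).astype(int)
    return o+d*dep[px[:,1],px[:,0]][:,None]
def proj(cam,P):
    c=manip.get_calibration(cam); K=np.array([[c['fx'],0,c['cx']],[0,c['fy'],c['cy']],[0,0,1.]])
    q=R.from_quat(c['orientation']).inv().apply(np.array(P,float).reshape(-1,3)-c['xyz'])*[1,-1,-1]
    return cv2.projectPoints(q,np.zeros(3),np.zeros(3),K,np.array(c['D'],float))[0].reshape(-1,2)
E
python3 - <<'E'
from h import *
for n in('scene','top'):
    im,d=manip.camera(n); cv2.imwrite(f'pics/{n}0.png',im[:,:,::-1]); np.save(f'{n}0.npy',d)
    print(n,manip.get_calibration(n))
    for t in('pick_grip','pick_tip','stand_hole','slot_mouth','slot_capend','plate_hole','tabletop'):
        r=manip.tip_of(t,n); print(t,[(np.round(x['pixel'],1).tolist(),round(x['p'],2)) for x in r[:4]])
    r=manip.find_in('pick',n); print('pick',[(np.round(x['box']).tolist(),round(x['p'],2)) for x in r[:5]])
print(manip.get_obs())
E
```

```text
pics
scene {'fx': 536.6112542006099, 'fy': 536.6112542006099, 'cx': 286.2788834549755, 'cy': 209.71237803762497, 'D': array([-0.00740839,  0.        ,  0.        ,  0.        ,  0.        ]), 'xyz': array([1.40633892, 0.31109011, 0.94008524]), 'orientation': array([0.22629613, 0.32973228, 0.74037455, 0.54028901])}
pick_grip [([456.5, 316.9], 0.65), ([485.3, 237.5], 0.59)]
pick_tip [([465.6, 209.8], 0.7), ([429.8, 238.5], 0.69), ([451.3, 295.6], 0.54)]
stand_hole [([430.5, 246.0], 0.6), ([121.8, 221.2], 0.28)]
slot_mouth [([244.0, 208.3], 0.8)]
slot_capend [([328.4, 245.9], 0.96), ([158.3, 181.8], 0.63)]
plate_hole [([328.6, 246.7], 0.71), ([124.6, 220.6], 0.43)]
tabletop [([284.4, 233.2], 0.7)]
pick [([465.0, 210.0, 501.0, 255.0], 0.76), ([425.0, 224.0, 439.0, 248.0], 0.73), ([448.0, 293.0, 467.0, 326.0], 0.62)]
top {'fx': 497.6216380889407, 'fy': 497.6216380889407, 'cx': 285.9533368570402, 'cy': 217.5130126846239, 'D': array([-0.17677856,  0.        ,  0.        ,  0.        ,  0.        ]), 'xyz': array([0.3843636 , 0.00606146, 1.45924005]), 'orientation': array([-0.02631491,  0.03
[... 585 characters left out ...]
 array([ 1.32138591,  0.33218252, -0.06468708,  1.46010597,  0.0216049 ,
        1.34987052, -0.08849796]), 'joint_velocities': array([ 0.00077542, -0.00069799, -0.0006143 ,  0.0010139 ,  0.00108057,
        0.0005157 ,  0.00075839]), 'tau': array([-7.50115505e-04, -6.25214553e+01,  4.85856389e-02, -3.91822922e+01,
        1.64747250e-02,  1.96132583e-03, -3.78000820e-06]), 'position': array([ 0.14056052, -0.60902036,  0.22144557]), 'ee_rot': array([9.93576841e-01, 1.13159435e-01, 1.35838200e-05, 6.27710655e-05]), 'ft_force': array([4.22136231e-01, 1.10740540e-04, 8.02704472e-02]), 'torque': array([-0.00705004, -0.02684223, -0.00115666]), 'grasp_force': 0.0, 'grip_width': 0.9962732431901693}
```

View images.

```bash
python3 - <<'E'
import cv2
im=cv2.imread('pics/top0.png'); cv2.imwrite('pics/topc.png',cv2.resize(im[130:310,95:355],None,fx=3,fy=3,interpolation=2)[:600,:800])
E
```

```text
(no output)
```

View pics/scene0.png

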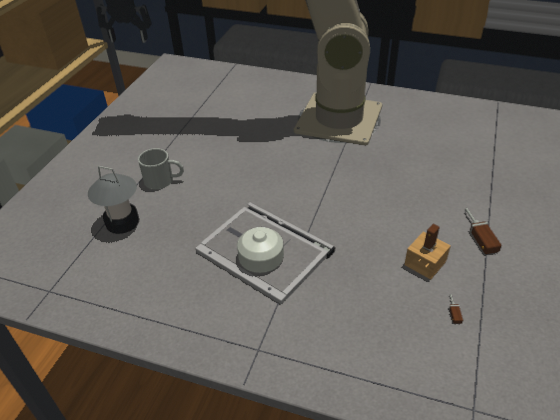

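View pics/topc.png

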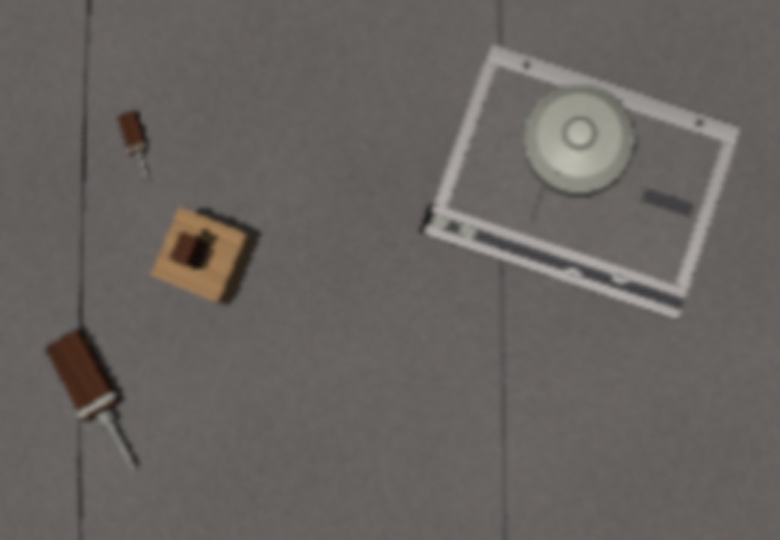

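Scene (full) picture: the stand with the upright pick is at (430,245), and two lying look-alikes are at (485,237), large, and (456,312), small. The middle-sized pick is the one in the stand. In the top crop, the rail runs from the cap at (435,222) to the open end at (683,303), with dents at (572,271) and (620,279) and the plate near (465,231).

```bash
cat > fit.py <<'E'
from h import *
from scipy.optimize import minimize
ims={};M={}
def poly(p,x0,x1,y0,y1,z):
    c,s=np.cos(p[2]),np.sin(p[2]); q=np.array([[x0,y0],[x1,y0],[x1,y1],[x0,y1]])
    return np.c_[p[0]+c*q[:,0]-s*q[:,1],p[1]+s*q[:,0]+c*q[:,1],np.full(4,z)]
def hull(cam,box,zs,p,S=8):
    P=np.vstack([proj(cam,poly(p,*box,z)) for z in zs])
    m=np.zeros((420*1,560),np.float32)
    h=cv2.convexHull(P.astype(np.float32)); big=np.zeros((420*4,560*4),np.uint8)
    cv2.fillConvexPoly(big,np.round((h+.5)*4*16).astype(np.int32),255,shift=4)
    return cv2.resize(big,(560,420),interpolation=cv2.INTER_AREA)/255.
def fit(masks,box,zs,p0):
    f=lambda q:sum(np.abs(hull(c,box,zs,p0+q*[.01,.01,.05])-m).sum()/m.sum() for c,m in masks.items())
    r=minimize(f,np.zeros(3),method='Nelder-Mead',options=dict(initial_simplex=[[0,0,0],[1,0,0],[0,1,0],[0,0,1.]],xatol=.005,fatol=1e-5,maxiter=200))
    return p0+r.x*[.01,.01,.05],r.fun
if __name__=='__main__':
    for n in('scene','top'):
        ims[n],_=manip.camera(n); r=manip.trace('tabletop',n); print(n,len(r),r[0]['p'],r[0]['box']); M[n]=r[0]['pixels'].astype(float)
        r=manip.trace('canister',n)
        m=M[n].astype(np.uint8)
        if r: m|=r[0]['pixels'].astype(np.uint8)
        M[n]=cv2.morphologyEx(m,cv2.MORPH_CLOSE,np.ones((5,5))).astype(float)
    a=at_z('top',[[239.5,203.5],[322,229.5]],.015); print(a); u=a[0]-a[1]; yaw=np.arctan2(u[1],u[0])-np.pi/2
    p0=np.r_[a.mean(0)[:2],yaw]
    for k in(['scene'],['top'],['scene','top']): print(k,fit({c:M[c] for c in k},(-.015,.185,-.13,.136),(0,.015),p0))
    W={}
    for n,w in(('scene',(400,220,455,280)),('top',(140,190,185,235))):
        h=cv2.cvtColor(ims[n],cv2.COLOR_RGB2HSV); m=((h[:,:,1]>70)&(h[:,:,0]<25)).astype(np.uint8)
        k=np.zeros_like(m);k[w[1]:w[3],w[0]:w[2]]=1; m=m*k
        W[n]=cv2.morphologyEx(m,cv2.MORPH_CLOSE,np.ones((7,7))).astype(float); print(n,m.sum())
    s=at_z('top',[[161.5,215.9]],.056)[0]; print(s)
    for k in(['scene'],['top'],['scene','top']): print('stand',k,fit({c:W[c] for c in k},(-.035,.035,-.035,.035),(0,.056),np.r_[s[:2],yaw]))
    a=cv2.resize(ims['scene'][205:285,395:475],(400,400),interpolation=2)
    b=cv2.resize(ims['scene'][195:265,240:340],(400,280),interpolation=2)
    c=np.zeros((400,800,3),np.uint8); c[:,:400]=a; c[:280,400:]=b; cv2.imwrite('pics/crop1.png',c[:,:,::-1])
E
python3 fit.py
```

```text
Traceback (most recent call last):
  File "fit.py", line 19, in <module>
    ims[n],_=manip.camera(n); r=manip.trace('tabletop',n); print(n,len(r),r[0]['p'],r[0]['box']); M[n]=r[0]['pixels'].astype(float)
                                                                          ~^^^
IndexError: list index out of range
```

```bash
python3 - <<'E'
s=open('fit.py').read()
s=s.replace("""ims[n],_=manip.camera(n); r=manip.trace('tabletop',n); print(n,len(r),r[0]['p'],r[0]['box']); M[n]=r[0]['pixels'].astype(float)""",
"""ims[n],d=manip.camera(n)
        v,u=np.mgrid[0:420,0:560]; P=at_depth(n,np.c_[u.ravel(),v.ravel()],d)[:,2].reshape(420,560)
        b=(195,200,337,300) if n=='scene' else (232,140,346,240)
        k=np.zeros((420,560),bool); k[b[1]:b[3],b[0]:b[2]]=1
        M[n]=k&(P>.0075)&(d>0); print(n,M[n].sum(),np.median(P[340:,100:300]))""")
s=s.replace("m=M[n].astype(np.uint8)\n","m=M[n].astype(np.uint8); cv2.imwrite(f'm_{n}.png',m*255)\n")
open('fit.py','w').write(s)
E
python3 fit.py
```

```text
scene 6900 -0.010829434357789158
top 5692 0.0014335282767611313
[[ 0.56059856  0.11465982  0.015     ]
 [ 0.48132958 -0.12513977  0.015     ]]
['scene'] (array([ 0.51716009, -0.00657001, -0.34239643]), np.float64(0.05617245920851233))
['top'] (array([ 0.52039193, -0.00360536, -0.34383597]), np.float64(0.04863645130183221))
['scene', 'top'] (array([ 0.51972943, -0.0051177 , -0.3489783 ]), np.float64(0.10974187775842674))
scene 1465
top 709
[0.52307668 0.33526323 0.056     ]
stand ['scene'] (array([ 0.52776762,  0.33688014, -0.37772967]), np.float64(0.10048855881698036))
stand ['top'] (array([ 0.52888573,  0.33903786, -0.38083531]), np.float64(0.05585884565391742))
stand ['scene', 'top'] (array([ 0.52886286,  0.33834904, -0.36576601]), np.float64(0.18396972046363252))
```

View pics/crop1.png

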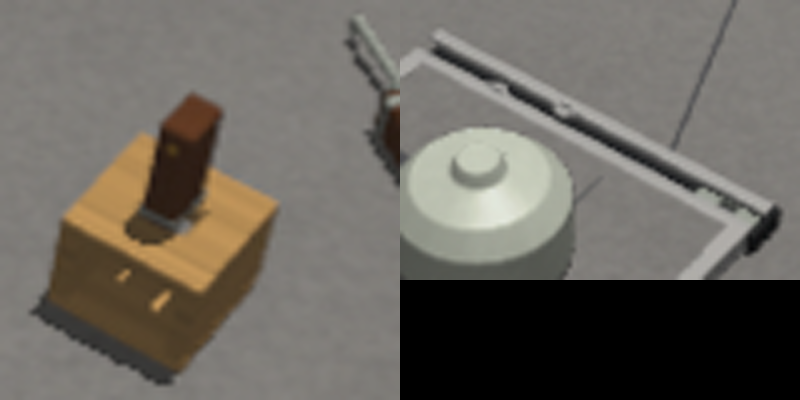

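```bash
python3 - <<'E'
from fit import *
cr=lambda x,y:[x/5+395-.4,y/5+205-.4]
print('ellipse',at_z('scene',[cr(150,228),cr(128,225),cr(175,228)],.056))
print('foot',at_z('scene',[cr(175,212),cr(148,205),cr(190,222)],.056))
tc=lambda x,y:[x/3+95-.33,y/3+130-.33]
print('corners scene',at_z('scene',[cr(143,135),cr(278,207),cr(203,292),cr(62,215)],.056))
im,_=manip.camera('scene'); tp,_=manip.camera('top')
for n in('scene','top'):
  print(n,[ (np.round(x['pixel'],1),round(x['p'],2)) for x in manip.tip_of('pick_grip',n)])
out=[]
def draw(img,cam,box,yaw,x0,y0,w,S,sc):
    a=cv2.resize(img[y0:y0+w,x0:x0+w],None,fx=S,fy=S,interpolation=2)[:,:,::-1].copy()
    for z in(.056,.116):
        P=(proj(cam,poly((*sc,yaw),*box,z))-[x0,y0]+.5)*S
        cv2.polylines(a,[np.round(P).astype(np.int32)],True,(0,255,0) if z<.1 else (255,255,0),1)
    P=(proj(cam,poly((*sc,yaw),-.035,.035,-.035,.035,.056))-[x0,y0]+.5)*S
    cv2.polylines(a,[np.round(P).astype(np.int32)],True,(0,0,255),1)
    return a
bx=(-.014,.014,-.009,.009); sc=(.528,.338)
rows=[]
for cam,img,x0,y0 in(('scene',im,400,215),('top',tp,135,187)):
    rows.append(np.hstack([draw(img,cam,bx,y,x0,y0,56,5,sc) for y in(-.37,1.2)]))
cv2.imwrite('pics/hyp.png',np.vstack(rows))
E
```

```text
ellipse [[0.54342571 0.33030512 0.056     ]
 [0.54447125 0.32075061 0.056     ]
 [0.54016776 0.34086844 0.056     ]]
foot [[0.53036753 0.33962022 0.056     ]
 [0.52958843 0.32756296 0.056     ]
 [0.5345484  0.34675199 0.056     ]]
corners scene [[0.48583104 0.31939838 0.056     ]
 [0.51378249 0.38304109 0.056     ]
 [0.57466765 0.35727134 0.056     ]
 [0.54701491 0.29184146 0.056     ]]
scene [(array([486.2, 236.6]), 0.73), (array([431.3, 236.5]), 0.69), (array([451.5, 314.4]), 0.59)]
top [(array([121.4, 254. ]), 0.81), (array([320.8, 229.1]), 0.7), (array([156.4, 212.1]), 0.42), (array([137.8, 175.1]), 0.42)]
```

View pics/hyp.png

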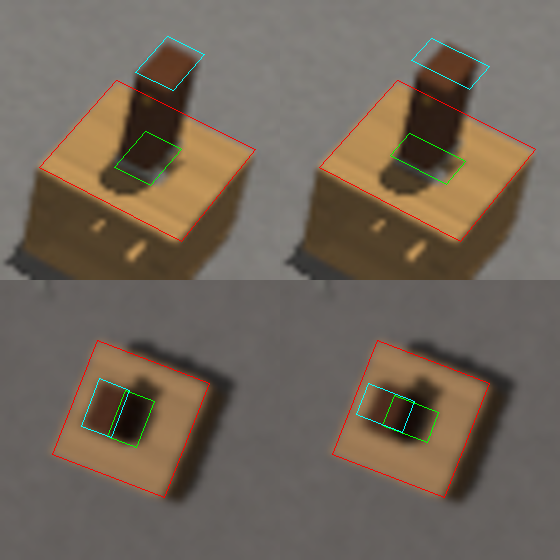

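Top-left overlay: the handle matches hypothesis A (28 mm side along world (0.93,-0.36)). The foot is near (150,158) in that crop, and the dark patch at (122,175) is the handle's shadow. So the chosen pick is the one in the stand, and I grip it across world direction (0.36,0.93).

```bash
cat > go.py <<'E'
import sys
from h import *
def rows(x,y,z,phi):
    o=manip.get_obs(); Rc=R.from_quat(o['ee_rot']); ph=np.radians(phi)
    Y=np.array([np.cos(ph),np.sin(ph),0]); Z=np.array([0,0,-1.]); X=np.cross(Y,Z)
    Rt=R.from_matrix(np.c_[X,Y,Z]); rv=(Rc.inv()*Rt).as_rotvec(degrees=True)
    d=Rc.inv().apply(np.array([x,y,z])-o['position'])
    print('row',np.round(np.r_[d/.05,rv/8],3).tolist(),'pos',np.round(o['position'],4),'clock',o['clock'],'F',np.round(o['ft_force'],2),'T',np.round(o['torque'],2))
if __name__=='__main__': 
    a=list(map(float,sys.argv[1:])); 
    for i in range(0,len(a),4): rows(*a[i:i+4])
E
python3 - <<'E'
from h import *
for n in('scene','top'):
  for t,z in(('lantern',0),('mug',0),('canister',.015)):
    r=manip.tip_of(t,n)
    print(n,t,[(np.round(x['pixel']),np.round(at_z(n,[x['pixel']],z)[0],3),round(x['p'],2)) for x in r[:2]])
E
python3 go.py .45 -.3 .36 36 .528 .338 .22 68.5
```

```text
scene lantern [(array([122., 222.]), array([ 0.617, -0.41 ,  0.   ]), 0.83)]
scene mug [(array([158., 180.]), array([ 0.438, -0.403,  0.   ]), 0.62)]
scene canister [(array([263., 255.]), array([ 0.628, -0.024,  0.015]), 0.86), (array([158., 178.]), array([ 0.449, -0.396,  0.015]), 0.27)]
top lantern [(array([416., 182.]), array([ 0.622, -0.416,  0.   ]), 0.58)]
top mug [(array([413., 241.]), array([ 0.443, -0.399,  0.   ]), 0.56)]
top canister [(array([288., 176.]), array([ 0.641, -0.029,  0.015]), 0.89)]
row [7.42, -4.63, -2.771, 0.001, 0.001, -14.125] pos [ 0.1406 -0.609   0.2214] clock 1.7 F [ 0.29 -0.13  0.01] T [-0.04 -0.    0.04]
row [11.81, -16.712, 0.027, 0.0, 0.001, -18.188] pos [ 0.1406 -0.609   0.2214] clock 1.7 F [ 0.29 -0.13  0.01] T [-0.04 -0.    0.04]
```

```bash
python3 -m pendant '[[0.8,-0.5,-1.2,0,0,-1,1],[1.8,-1.0,-2.2,0,0,-2,1],[2.9,-1.6,-2.7,0,0,-3.3,1],[3.9,-2.2,-2.7,0,0,-4.6,1],[5.0,-2.8,-2.7,0,0,-5.9,1],[6.0,-3.4,-2.7,0,0,-7.2,1],[7.0,-4.0,-2.7,0,0,-8.5,1],[7.5,-5.0,-2.7,0,0,-9.8,1],[8.0,-6.0,-2.7,0,0,-11.1,1],[8.4,-7.1,-2.7,0,0,-12.4,1]]' 60; python3 go.py .528 .338 .22 68.5
```

```text
clock: 2.95
position: [0.4704, -0.1663, 0.3564]
ee_rot: [0.555, 0.832, 0.0, 0.0]
ft_force: [0.3, -0.7, 0.2]
grip_width: 1.001
grasp_force: 0.0
row [8.869, 4.937, 2.728, 0.001, 0.002, -5.738] pos [ 0.4704 -0.1663  0.3564] clock 2.95 F [ 0.33 -0.67  0.18] T [ 0.05 -0.03  0.03]
```

```bash
python3 -m pendant '[[1.0,0.6,0,0,0,-1,1],[2.0,1.1,0,0,0,-2,1],[3.0,1.7,0,0,0,-3,1],[4.0,2.2,0.4,0,0,-4,1],[5.0,2.8,0.9,0,0,-5,1],[6.0,3.35,1.4,0,0,-5.74,1],[7.0,3.9,1.9,0,0,-5.74,1],[8.0,4.5,2.4,0,0,-5.74,1],[8.87,4.94,2.73,0,0,-5.74,1],[8.87,4.94,2.73,0,0,-5.74,1]]' 60; python3 go.py .528 .338 .14 68.5 .528 .338 .079 68.5
python3 - <<'E'
from fit import *
# handle position from both views: top-face brown centroid vs hypotheses; use colour mask of dark handle
im,_=manip.camera('scene'); tp,_=manip.camera('top')
cv2.imwrite('pics/g1.png',cv2.resize(im[170:290,380:500],(600,600),interpolation=2)[:,:,::-1])
E
```

```text
clock: 4.2
position: [0.5285, 0.3396, 0.2178]
ee_rot: [0.187, 0.982, 0.0, -0.002]
ft_force: [-0.5, -1.0, 0.1]
grip_width: 1.0
grasp_force: 0.0
row [-0.009, -0.032, 1.555, -0.004, -0.03, -0.001] pos [0.5285 0.3396 0.2178] clock 4.2 F [-0.45 -1.01  0.11] T [ 0.01 -0.01 -0.01]
row [-0.014, -0.031, 2.775, -0.004, -0.03, -0.001] pos [0.5285 0.3396 0.2178] clock 4.2 F [-0.45 -1.01  0.11] T [ 0.01 -0.01 -0.01]
```

View pics/g1.png

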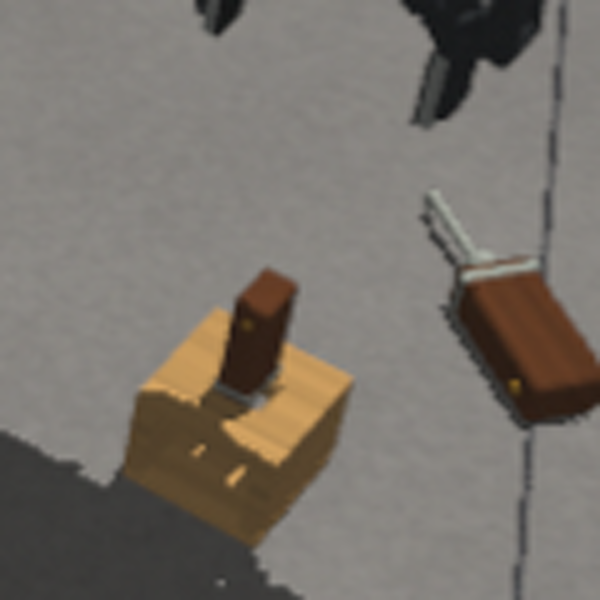

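The pick handle at (262,330) stands between the fingers at (215,20) and (430,100). The stand is clear and the brass mark is on the -y face.

```bash
python3 -m pendant '[[0,0,0.6,0,0,0,1],[0,-0.03,1.1,0,0,0,1],[0,-0.03,1.6,0,0,0,1],[0,-0.03,2.1,0,0,0,1],[-0.01,-0.03,2.5,0,0,0,1],[-0.01,-0.03,2.74,0,0,0,1],[-0.01,-0.03,2.74,0,0,0,0],[-0.01,-0.03,2.74,0,0,0,-0.6],[-0.01,-0.03,2.74,0,0,0,-1],[-0.01,-0.03,2.74,0,0,0,-1]]' 30; python3 -m pendant '[[0,0,0,0,0,0,-1],[0,0,0,0,0,0,-1],[0,0,0,0,0,0,-1],[0,0,0,0,0,0,-1],[0,0,-0.2,0,0,0,-1],[0,0,-0.5,0,0,0,-1],[0,0,-0.9,0,0,0,-1],[0,0,-1.3,0,0,0,-1],[0,0,-1.7,0,0,0,-1],[0,0,-1.7,0,0,0,-1]]' 80; python3 go.py .528 .338 .14 68.5
```

```text
clock: 5.55
position: [0.5313, 0.3339, 0.0834]
ee_rot: [0.19, 0.982, 0.0, 0.0]
ft_force: [-0.5, 0.3, 2.7]
grip_width: 0.202
grasp_force: 37.0
clock: 6.8
position: [0.5317, 0.3344, 0.17]
ee_rot: [0.19, 0.982, 0.001, 0.001]
ft_force: [0.3, 0.9, -0.9]
grip_width: 0.195
grasp_force: 78.1
row [0.097, 0.038, 0.601, 0.017, 0.014, -0.048] pos [0.5317 0.3344 0.17  ] clock 6.8 F [ 0.27  0.94 -0.91] T [-0.    0.01  0.03]
```

```bash
python3 - <<'E'
from h import *
im,_=manip.camera('scene'); 
for t in('pick_tip','pick_grip','stand_hole'): print(t,[(np.round(x['pixel'],1),round(x['p'],2)) for x in manip.tip_of(t,'scene')])
print(proj('scene',[[.5317,.3344,.0976],[.5317-.03,.3344-.08,.0976]]))
tp,_=manip.camera('top')
for t in('pick_tip','stand_hole'): print(t,[(np.round(x['pixel'],1),round(x['p'],2)) for x in manip.tip_of(t,'top')])
cv2.imwrite('pics/g2.png',cv2.resize(im[185:275,395:485],(600,600),interpolation=2)[:,:,::-1])
E
```

```text
pick_tip [(array([430.4, 232.7]), 0.77), (array([454.6, 292.5]), 0.62), (array([331.1, 249. ]), 0.49)]
pick_grip [(array([483.5, 238.9]), 0.95), (array([438.4, 207.7]), 0.74), (array([455.7, 312.1]), 0.58), (array([283. , 234.1]), 0.39)]
stand_hole [(array([428.4, 247.8]), 0.73), (array([121.5, 222.7]), 0.48)]
[[430.15668919 233.8625533 ]
 [395.97431382 217.39177358]]
pick_tip [(array([139.9, 285.1]), 0.72), (array([144.8, 197.5]), 0.42)]
stand_hole [(array([160. , 215.3]), 0.45)]
```

View pics/g2.png

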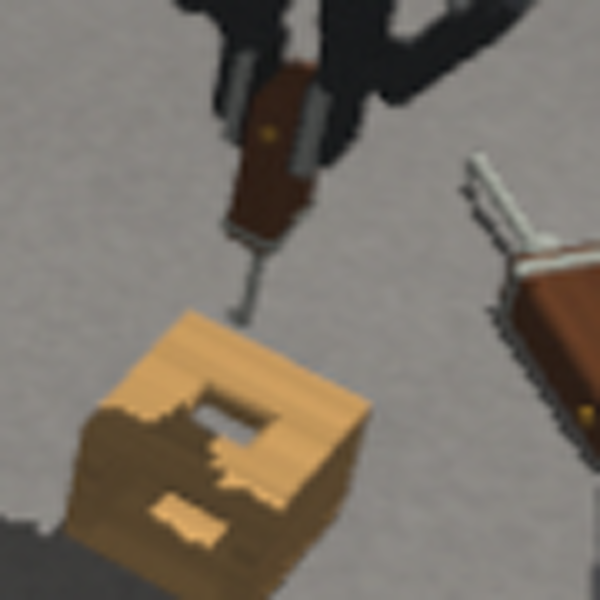

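The hook pick is lifted, with its tip at (240,322) in the crop. The stand's hole shows at (237,415), long side along the finger line. Next I check the hook's direction numerically.

```bash
python3 - <<'E'
from h import *
im,_=manip.camera('scene'); g=cv2.cvtColor(im,cv2.COLOR_RGB2GRAY)
print('cols',424,'..');print(g[221:237,424:440])
T=np.array([.5317,.3344,.0976]); u=np.array([-.36,-.93,0])
print('rodtop',proj('scene',T+[0,0,.045]),'tip',proj('scene',T),'hook -y',proj('scene',T+u*.0065+[0,0,.002]),'hook+y',proj('scene',T-u*.0065+[0,0,.002]))
hc=[[237/6.667+394.5,415/6.667+184.5]]; print('hole',at_z('scene',hc,.056),at_z('scene',[[428.4,247.8]],.056),at_z('top',[[160.5,215.6]],.056))
for cam in('top','scene'):
    print([(t,[np.round(at_z(cam,[x['pixel']],z)[0],4).tolist() for x in manip.tip_of(t,cam)[:1]]) for t,z in(('slot_mouth',.015),('slot_capend',.015),('plate_hole',.006))]) if manip.camera(cam) else 0
E
```

```text
cols 424 ..
[[135 134 135 132 120  94  70  68  70  65  59  56  72 106 134 136]
 [135 136 135 134 134 129 116  82  60  69  72  76 103 132 137 137]
 [137 137 135 133 135 136 134 118  79  63  65  90 124 138 138 139]
 [136 136 134 133 136 138 138 127  84  88 117 132 137 137 137 138]
 [136 135 134 133 134 137 138 126  85 100 135 138 136 135 135 136]
 [135 137 136 134 135 137 133 112  81 108 138 138 137 135 137 137]
 [136 136 136 136 137 138 132 107  80 107 135 134 133 135 136 136]
 [136 137 136 137 137 137 126  88  90 121 134 137 136 135 135 135]
 [135 136 137 136 136 138 125  84  93 127 138 138 136 136 136 138]
 [137 139 139 138 136 136 123  78 101 136 139 140 140 139 138 137]
 [143 139 139 138 133 123 110  78 105 135 136 137 137 139 139 137]
 [158 151 141 132 114  92  90  85 114 135 135 135 136 137 137 136]
 [158 159 158 149 125  84  77  91 122 134 136 135 135 135 134 135]
 [158 157 159 159 156 139 111 111 133 136 136 136 136 135 133 135]
 [163 161 158 157 159 159 155 147 140 135 136 136 135 135 134 135]
 [164 164 163 161 158 158 159 160 159 150 138 133 134 134 135 135]]
rodtop [[433.56416496 219.0161578 ]] tip [[430.15668919 233.8625533 ]] hook -y [[427.6416003  231.91302809]] hook+y [[432.9810916  234.53221193]]
hole [[0.52929376 0.34047367 0.056     ]] [[0.53361329 0.33738755 0.056     ]] [[0.52397443 0.33817979 0.056     ]]
[('slot_mouth', [[0.5269, 0.3485, 0.015]]), ('slot_capend', [[0.5504, 0.1191, 0.015]]), ('plate_hole', [[0.5534, 0.0945, 0.006]])]
[('slot_mouth', [[0.4873, -0.1253, 0.015]]), ('slot_capend', [[0.558, 0.1174, 0.015]]), ('plate_hole', [[0.5527, 0.0937, 0.006]])]
```

```bash
cat > prof.py <<'E'
from h import *
p=np.array([.5172,-.0066,-.3424])
def L(x,y,z):
    c,s=np.cos(p[2]),np.sin(p[2]); x=np.asarray(x,float)
    return np.c_[p[0]+c*x-s*y,p[1]+s*x+c*y,np.full(x.shape,z)]
if __name__=='__main__':
    im,_=manip.camera('scene'); g=cv2.cvtColor(im,cv2.COLOR_RGB2GRAY).astype(np.float32)
    xs=np.arange(-22,23,2)/1000.
    print('x',(xs*1000).astype(int).tolist())
    for y in np.r_[-.132:-.05:.01,-.05:.075:.005,.075:.136:.004]:
        P=proj('scene',L(xs,y,.015)).astype(np.float32)
        v=cv2.remap(g,P[:,0].reshape(1,-1),P[:,1].reshape(1,-1),cv2.INTER_CUBIC)[0]
        print(round(y*1000),v.astype(int).tolist())
E
python3 prof.py
```

```text
x [-22, -20, -18, -16, -14, -12, -10, -8, -6, -4, -2, 0, 2, 4, 6, 8, 10, 12, 14, 16, 18, 20, 22]
-132 [135, 135, 136, 135, 135, 133, 131, 132, 135, 135, 133, 133, 135, 135, 133, 132, 132, 132, 132, 133, 134, 135, 135]
-122 [133, 134, 135, 135, 133, 147, 167, 175, 182, 177, 150, 127, 128, 133, 131, 134, 149, 170, 178, 180, 182, 180, 181]
-112 [134, 134, 134, 133, 134, 143, 164, 179, 180, 173, 148, 103, 74, 54, 39, 48, 100, 149, 174, 182, 176, 157, 145]
-102 [134, 134, 134, 132, 129, 140, 161, 176, 182, 182, 156, 118, 82, 55, 45, 52, 106, 163, 179, 182, 173, 153, 136]
-92 [135, 135, 136, 135, 135, 140, 159, 175, 178, 173, 148, 107, 77, 52, 34, 44, 99, 155, 179, 183, 170, 150, 135]
-82 [131, 132, 132, 130, 128, 140, 161, 178, 185, 177, 146, 108, 78, 56, 44, 62, 126, 171, 178, 182, 174, 153, 139]
-72 [133, 133, 132, 131, 132, 143, 165, 178, 180, 172, 138, 100, 72, 46, 34, 48, 106, 168, 182, 184, 176, 157, 139]
-62 [135, 135, 133, 128, 128, 143, 166, 181, 184, 172, 143, 98, 79, 92, 130, 158, 154, 155, 174, 185, 176, 156, 141]
-52 [127, 133, 134, 132, 130, 145, 167, 180, 187, 183, 149, 106
[... 3834 characters left out ...]
, 73, 78, 79, 79, 78, 76, 74, 75, 63, 79, 137, 173, 185, 186, 170, 147, 134]
115 [60, 60, 59, 58, 60, 64, 74, 78, 79, 78, 77, 76, 73, 73, 72, 87, 142, 172, 184, 187, 171, 149, 136]
119 [60, 59, 60, 59, 59, 66, 74, 79, 78, 79, 79, 76, 73, 65, 66, 96, 145, 179, 183, 183, 169, 144, 132]
123 [59, 58, 59, 59, 59, 65, 75, 79, 78, 78, 79, 77, 75, 71, 79, 140, 172, 180, 183, 186, 181, 170, 166]
127 [60, 60, 59, 59, 59, 65, 75, 78, 79, 79, 79, 79, 75, 74, 66, 95, 158, 179, 184, 186, 186, 186, 186]
131 [61, 60, 59, 58, 60, 67, 76, 79, 79, 79, 79, 77, 75, 74, 74, 79, 133, 174, 186, 186, 188, 186, 187]
135 [61, 60, 59, 59, 59, 56, 56, 57, 59, 57, 59, 54, 54, 54, 55, 56, 73, 103, 116, 121, 125, 129, 132]
```

```bash
sed -i 's/^p=.*/p=np.array([.5172+.0037*.942,-.0066-.0037*.336,-.3424])/' prof.py; python3 - <<'E'
from prof import *
im=cv2.imread('pics/scene0.png'); g=cv2.cvtColor(im,cv2.COLOR_BGR2GRAY).astype(np.float32)
def rect(z,ys,xs):
    out=[]
    for x in xs:
        P=proj('scene',np.vstack([L([x],y,z) for y in ys])).astype(np.float32)
        out.append(cv2.remap(im,P[:,:1].copy(),P[:,1:].copy(),cv2.INTER_CUBIC)[:,0])
    return np.array(out)
ys=np.arange(75,145,.25)/1000; xs=np.arange(-20,21,.25)/1000   # row0 = x -20, col0 = y 75, 4 px/mm->10
a=rect(.015,ys,xs); b=rect(.009,ys,xs)
o=np.vstack([cv2.resize(q,None,fx=2.5,fy=1.8) for q in(a,b)])
for k in range(0,70,10): cv2.line(o,(k*10,0),(k*10,8),(0,0,255),1); cv2.line(o,(k*10,296),(k*10,304),(0,0,255),1)
cv2.imwrite('pics/rect.png',o); print(o.shape)
xs=np.arange(-6,9,2)/1000.
print((xs*1000).astype(int))
for y in np.arange(84,134,2)/1000:
    P=proj('scene',L(xs,y,.009)).astype(np.float32)
    print(round(y*1000),cv2.remap(g,P[:,0].reshape(1,-1).copy(),P[:,1].reshape(1,-1).copy(),cv2.INTER_CUBIC)[0].astype(int))
E
```

```text
(590, 700, 3)
[-6 -4 -2  0  2  4  6  8]
84 [ 53  40  41  71 126 158 169 167]
86 [ 49  44  39  66 124 159 171 168]
88 [ 59  74  78  93 130 162 168 169]
90 [ 91 123 140 140 154 161 171 173]
92 [111 154 157 161 163 166 171 169]
94 [ 89 140 158 161 163 166 169 168]
96 [ 92 139 158 159 163 166 171 172]
98 [115 152 156 161 164 167 170 170]
100 [ 91 140 158 161 164 167 169 173]
102 [ 96 139 155 158 164 167 172 172]
104 [103 122 131 148 156 167 170 170]
106 [ 73  82  93 113 146 162 170 173]
108 [ 72  72  63  90 137 163 172 171]
110 [ 83  74  63  96 141 167 170 169]
112 [ 68  73  73  97 146 163 172 172]
114 [ 75  71  65  95 141 166 173 169]
116 [ 83  90  87 106 148 167 170 168]
118 [ 96 129 133 138 153 164 172 170]
120 [130 155 154 160 161 168 171 173]
122 [119 153 160 161 164 168 171 172]
124 [100 149 157 160 163 167 170 171]
126 [ 81 136 156 160 164 168 170 172]
128 [ 85 132 160 160 166 168 173 172]
130 [112 147 151 154 156 160 163 165]
132 [ 62  94 108 108 105 107 108 112]
```

View pics/rect.png

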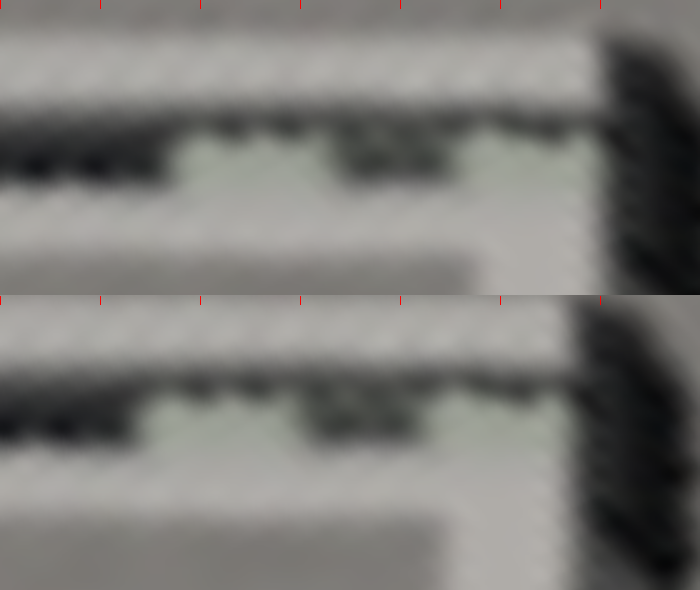

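Rectified scene picture (10 px/mm, columns start at y=75 mm): plate front edge at column 140, hole from columns 300 to 423, and the cap at 597 in the z=15 row. So the hole centre is at y≈111.2 mm in my rail frame, which matches the given plate and hole sizes.

```bash
cat > rl.py <<'E'
import sys
from prof import *
from go import rows
# args: x_mm y_mm tcpz triples, rail frame p ; also report tip in rail frame
o=manip.get_obs(); d=o['position'][:2]-p[:2]; c,s=np.cos(p[2]),np.sin(p[2])
print('rail xy mm',np.round([1e3*(c*d[0]+s*d[1]),1e3*(-s*d[0]+c*d[1])],2),'z',round(o['position'][2],4),'Frail',np.round([c*o['ft_force'][0]+s*o['ft_force'][1],-s*o['ft_force'][0]+c*o['ft_force'][1],o['ft_force'][2]],2))
a=list(map(float,sys.argv[1:]))
for i in range(0,len(a),3):
    P=L([a[i]/1e3],a[i+1]/1e3,a[i+2])[0]; rows(*P,90+np.degrees(p[2]))
E
python3 rl.py 0 113.5 .17 0 113.5 .105
```

```text
rail xy mm [-104.95  325.21] z 0.1679 Frail [-0.32  0.34 -1.  ]
row [-2.264, -4.148, -0.042, -0.0, 0.0, -0.283] pos [0.531  0.3337 0.1679] clock 7.65 F [-0.19  0.43 -1.  ] T [ 0.02 -0.04  0.08]
row [-2.264, -4.148, 1.258, -0.0, 0.0, -0.283] pos [0.531  0.3337 0.1679] clock 7.65 F [-0.19  0.43 -1.  ] T [ 0.02 -0.04  0.08]
```

```bash
python3 -m pendant '[[-0.3,-0.5,0,0,0,-0.1,-1],[-0.6,-1.1,0,0,0,-0.28,-1],[-0.95,-1.7,0,0,0,-0.28,-1],[-1.3,-2.35,0,0,0,-0.28,-1],[-1.6,-2.95,0,0,0,-0.28,-1],[-1.95,-3.55,0.4,0,0,-0.28,-1],[-2.26,-4.15,0.8,0,0,-0.28,-1],[-2.26,-4.15,1.1,0,0,-0.28,-1],[-2.26,-4.15,1.2,0,0,-0.28,-1],[-2.26,-4.15,1.2,0,0,-0.28,-1]]'; python3 -m pendant '[[0,0,0,0,0,0,-1],[0,0,0,0,0,0,-1],[0,0,0,0,0,0,-1],[0,0,0,0,0,0,-1],[0,0,0,0,0,0,-1],[0,0,0,0,0,0,-1],[0,0,0,0,0,0,-1],[0,0,0,0,0,0,-1],[0,0,0,0,0,0,-1],[0,0,0,0,0,0,-1]]' | head -2;python3 rl.py 0 113.5 .078
python3 - <<'E'
from prof import *
im,_=manip.camera('scene'); o=manip.get_obs()
T=o['position']-[0,0,.0724]; u=L([0],-.0065,0)[0]-L([0],0,0)[0]
print('tip',proj('scene',T),'hook',proj('scene',T+u+[0,0,.002]),'rodtop',proj('scene',T+[0,0,.045]),'hole',proj('scene',L([0],.1112,.009)))
print('net',[(x['pixel'],x['p']) for x in manip.tip_of('pick_tip','scene')])
cv2.imwrite('pics/hov.png',cv2.resize(im[200:270,290:370],(800,600) if 0 else (680,595),interpolation=2)[:,:,::-1])
E
```

```text
clock: 8.9
position: [0.5584, 0.1005, 0.1082]
ee_rot: [0.17, 0.986, 0.0, 0.0]
ft_force: [-0.2, -0.7, -1.4]
grip_width: 0.194
grasp_force: 78.2
clock: 10.15
position: [0.5586, 0.099, 0.1079]
rail xy mm [ -0.2  113.36] z 0.1079 Frail [-0.52 -0.4  -0.35]
row [-0.004, 0.003, 0.598, -0.001, 0.0, -0.004] pos [0.5586 0.099  0.1079] clock 10.15 F [-0.62 -0.2  -0.35] T [ 0.04 -0.03 -0.04]
tip [[322.2002333  239.25686336]] hook [[319.94265451 237.46395202]] rodtop [[322.68110144 225.52308582]] hole [[321.12076265 246.67948122]]
net [([324.6, 238.4], 0.71), ([451.6, 294.6], 0.7), ([467.1, 209.5], 0.67)]
```

View pics/hov.png

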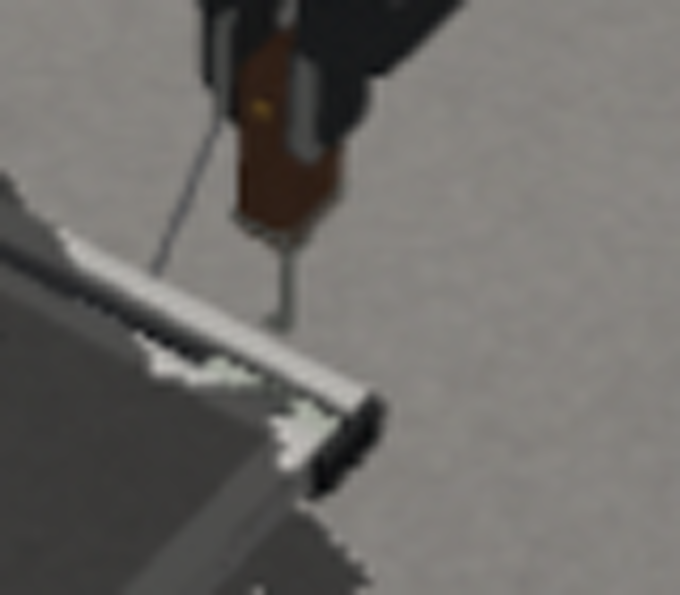

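```bash
python3 - <<'E'
from prof import *
im,_=manip.camera('scene'); g=cv2.cvtColor(im,cv2.COLOR_RGB2GRAY)
print(g[228:243,314:330])
o=manip.get_obs(); T=o['position']-[0,0,.0724]
e=lambda d:(proj('scene',T+np.array(d))-proj('scene',T))[0]
ux=L([.01],0,0)[0]-L([0],0,0)[0]; uy=L([0],.01,0)[0]-L([0],0,0)[0]
print('px per 10mm x',e(ux),'y',e(uy),'z',e([0,0,.01]))
for h in(0,.02,.04): print(h,proj('scene',T+[0,0,h]))
# handle corners foot
print('foot corners (+-14,+-9)',[np.round(proj('scene',T+[0,0,.045]+a*ux*1.4+b*uy*.9)[0],1).tolist() for a,b in((-1,-1),(1,-1),(1,1),(-1,1))])
print(im[205:229,314:334,0])
E
```

```text
[[129 130 131 131 131 125 116  77  60  69  56  70 105 129 129 131]
 [130 131 131 131 132 133 130 119  94  67  79 106 130 134 132 131]
 [134 133 132 131 131 131 131 130 119  84  97 127 134 133 131 130]
 [131 131 130 129 129 130 131 133 125  80 100 130 129 130 130 130]
 [131 130 129 129 128 131 130 130 121  78 101 131 128 131 129 129]
 [132 132 130 131 131 130 130 131 123  77 101 133 132 131 128 127]
 [131 129 129 130 130 131 133 135 126  78  99 130 130 132 131 128]
 [139 129 129 132 133 132 133 134 124  78 100 129 129 131 132 128]
 [169 154 138 131 132 131 130 128 108  79  99 129 128 130 129 129]
 [177 175 168 146 131 130 123  98  83  78 100 130 127 127 128 128]
 [176 176 177 173 167 146 125 105  84  81 107 131 130 130 131 129]
 [131 161 177 176 177 173 166 143 120 112 126 131 132 131 132 132]
 [ 82 104 131 162 177 177 178 172 157 138 131 131 130 127 129 129]
 [ 53  70  85 105 131 162 177 175 176 171 157 138 130 128 129 129]
 [110 149 138  75  85 106 131 161 178 177 177 171 157 138 131 131]]
px per 10mm x [-2.47834556  2.48487892] y [3.52277363 1.85262899] z [ 0.10484074 -2.99364053]

[... 1531 characters left out ...]
 104 134
  134 136]
 [132 132 132 120  47  46  46  46  47  48  48  45  46  46  49  63 101 127
  134 135]
 [132 133 132 121  47  46  46  46  47  47  47  46  45  46  51  68 102 130
  132 133]
 [135 135 132 119  46  47  46  46  47  48  47  46  46  49  62  79 114 134
  132 134]
 [135 136 130 100  46  47  47  46  46  48  48  46  49  60  80 111 133 135
  135 135]
 [135 137 128  85  60  50  45  45  47  48  47  49  59  76 108 129 134 135
  135 134]
 [135 137 133 118  77  67  59  50  47  48  49  57  71 105 127 132 134 134
  134 133]
 [134 135 135 132 119  82  62  66  63  62  56  63  88 126 130 132 133 134
  136 135]
 [132 132 133 133 134 128 119  82  63  69  61  71 106 132 132 134 135 135
  136 134]]
```

```bash
python3 rl.py 4 113.9 .0925; python3 -m pendant '[[-0.04,-0.005,0.1,0,0,0,-1],[-0.08,-0.005,0.2,0,0,0,-1],[-0.085,-0.005,0.3,0,0,0,-1],[-0.085,-0.005,0.31,0,0,0,-1],[-0.085,-0.005,0.31,0,0,0,-1],[-0.085,-0.005,0.31,0,0,0,-1],[-0.085,-0.005,0.31,0,0,0,-1],[-0.085,-0.005,0.31,0,0,0,-1],[-0.085,-0.005,0.31,0,0,0,-1],[-0.085,-0.005,0.31,0,0,0,-1]]'>/dev/null; python3 rl.py 4 113.9 .0925
python3 - <<'E'
from prof import *
im,_=manip.camera('scene'); g=cv2.cvtColor(im,cv2.COLOR_RGB2GRAY)
print(g[230:252,312:332])
o=manip.get_obs(); T=o['position']-[0,0,.0724]
for h in(0,.01,.02): print(h,proj('scene',T+[0,0,h]))
print('hole corners',proj('scene',np.vstack([L([x],y,.015) for x,y in((-.006,.1052),(.006,.1052),(.006,.1172),(-.006,.1172))])))
E
```

```text
rail xy mm [ -0.21 113.39] z 0.1079 Frail [-0.43 -0.51 -0.45]
row [-0.084, 0.01, 0.308, -0.001, 0.001, -0.003] pos [0.5586 0.099  0.1079] clock 10.3 F [-0.58 -0.34 -0.45] T [ 0.   -0.03  0.03]
rail xy mm [  4.04 113.12] z 0.0924 Frail [ 0.55 -0.45 -0.67]
row [0.001, 0.016, -0.002, -0.001, 0.0, -0.003] pos [0.5625 0.0974 0.0924] clock 11.55 F [ 0.36 -0.61 -0.67] T [-0.02  0.02 -0.03]
[[130 132 134 125  75  34  35  34  33  36  36  33  36  51  81 110 127 130
  130 131]
 [128 130 131 122  70  56  39  35  35  35  35  37  50  73  98 125 129 130
  132 132]
 [129 129 131 128 110  60  65  55  41  35  38  50  70  88 124 130 129 129
  129 129]
 [130 131 132 131 127 113  76  59  65  59  62  67  78 114 131 131 129 127
  127 129]
 [136 131 131 129 129 129 120 112  76  60  70  67  88 127 131 132 131 128
  129 132]
 [169 155 139 129 129 131 132 130 116  78  71  94 123 129 129 131 132 129
  128 131]
 [176 174 169 155 137 131 132 131 125 101  80 108 131 128 128 129 129 128
  128 131]
 [175 175 177 175 168 147 131 130 126 105  82 109 132 130 127 126 128 128
  129 131]
 [131 161 176 176 177 173 166 146 
[... 688 characters left out ...]
 76  76  86  76  94 117 149 177
  177 177]
 [ 58  62  67  75  78  77  77  76  76  76  75  80 123 149 138  78 100 132
  163 165]
 [ 57  57  59  63  68  75  78  77  77  77  76  78 111 165 161 137  74  85
  101  99]
 [ 57  57  57  57  60  62  69  75  78 106 164 162 163 169 166 163 151 136
   54  47]
 [ 58  58  58  56  58  58  60  63  68  85 130 179 177 174 172 168 156 104
   39  38]
 [ 59  59  59  58  58  58  58  58  60 101 170 181 180 179 176 163 107  53
   40  27]]
0 [[320.90386276 244.83865612]]
0.01 [[321.00101831 241.89501217]]
0.02 [[321.09921822 238.91923359]]
hole corners [[320.56876955 242.36145263]
 [317.63259233 245.31324503]
 [321.7954893  247.53955999]
 [324.72202347 244.56290732]]
```

```bash
python3 -m pendant '[[0,0.01,0.04,0,0,0,-1],[0,0.01,0.08,0,0,0,-1],[0,0.01,0.12,0,0,0,-1],[0,0.01,0.16,0,0,0,-1],[0,0.01,0.19,0,0,0,-1],[0,0.01,0.21,0,0,0,-1],[0,0.01,0.23,0,0,0,-1],[0,0.01,0.25,0,0,0,-1],[0,0.01,0.26,0,0,0,-1],[0,0.01,0.26,0,0,0,-1]]'; python3 rl.py 4 113.9 .0769; python3 -c "
from h import *
im,_=manip.camera('scene'); g=cv2.cvtColor(im,cv2.COLOR_RGB2GRAY); print(g[236:252,312:332])"
```

```text
clock: 12.85
position: [0.5626, 0.0978, 0.0794]
ee_rot: [0.171, 0.985, -0.0, 0.0]
ft_force: [0.7, 0.2, -0.9]
grip_width: 0.192
grasp_force: 78.2
rail xy mm [  4.05 113.6 ] z 0.0794 Frail [ 0.62  0.47 -0.91]
row [0.001, 0.006, 0.05, -0.001, 0.0, -0.004] pos [0.5626 0.0978 0.0794] clock 12.85 F [ 0.74  0.23 -0.91] T [ 0.02 -0.01 -0.01]
[[176 174 168 153 120  61  66  55  40  35  36  41  63  91 123 129 129 128
  128 131]
 [175 175 176 175 166 132  76  59  65  57  55  67  80 114 127 126 127 128
  128 131]
 [131 161 176 175 177 172 155 110  66  64  71  73  84 118 130 130 131 129
  130 132]
 [ 81 104 131 161 177 176 176 169 155 111  77  94 121 128 131 131 132 130
  131 134]
 [ 49  61  82 105 131 161 176 176 172 132  81 108 131 131 130 126 128 129
  129 132]
 [ 39  43  53  70  85 105 131 162 170 133  88 132 157 138 130 127 129 129
  129 129]
 [ 88  58 110 149 138  75  85 105 124 118  89 139 176 170 156 138 131 130
  128 129]
 [158 143 160 166 161 149 135  73  81  84  88 137 177 177 176 171 156 137
  127 128]
 [127 172 173 171 168 166 162 144 115  70  78 101 148 177 176 177 176 170
  155 136]
 [ 86 110 128 163 109 115 103 101  92  71  73  72  94 117 148 177 177 177
  176 171]
 [ 65  71  86 104  78  80  75  74  75  71  73  74  86  76  94 117 148 177
  177 177]
 [ 58  61  68  74  77  77  76  76  76  76  73  66 100 149 137  77  99 132
  162 165]
 [ 57  57  58  62  68  75  77  77  76  77  76  74  81 119 162 137  74  84
  100 100]
 [ 57  57  57  56  59  63  68  74  77  78 105 162 159 159 166 162 150 136
   53  46]
 [ 58  57  57  56  57  59  61  62  67  75  86 129 177 174 171 168 157 103
   38  38]
 [ 57  58  58  58  58  57  58  58  60  68 107 170 180 179 176 163 107  53
   41  27]]
```

```bash
python3 -m pendant '[[0,0,0.01,0,0,0,-1],[0,0,0.02,0,0,0,-1],[0,0,0.03,0,0,0,-1],[0,0,0.04,0,0,0,-1],[0,0,0.05,0,0,0,-1],[0,0,0.05,0,0,0,-1],[0,0,0.06,0,0,0,-1],[0,0,0.06,0,0,0,-1],[0,0,0.06,0,0,0,-1],[0,0,0.06,0,0,0,-1]]'; python3 rl.py 4 98.9 .0764
```

```text
clock: 14.15
position: [0.5627, 0.0978, 0.0764]
ee_rot: [0.171, 0.985, -0.0, 0.0]
ft_force: [0.1, 0.9, 0.1]
grip_width: 0.196
grasp_force: 78.2
rail xy mm [  4.06 113.61] z 0.0764 Frail [-0.17  0.91  0.06]
row [0.001, -0.294, -0.0, -0.001, 0.0, -0.003] pos [0.5627 0.0978 0.0764] clock 14.15 F [0.14 0.92 0.06] T [ 0.01 -0.04  0.01]
```

```bash
python3 -m pendant '[[0,-0.02,0,0,0,0,-1],[0,-0.04,0,0,0,0,-1],[0,-0.06,0,0,0,0,-1],[0,-0.09,0,0,0,0,-1],[0,-0.13,0,0,0,0,-1],[0,-0.17,0,0,0,0,-1],[0,-0.22,0,0,0,0,-1],[0,-0.27,0,0,0,0,-1],[0,-0.32,0,0,0,0,-1],[0,-0.36,0,0,0,0,-1]]'; python3 rl.py 4 90 .0764;  python3 -c "
from prof import *
im,_=manip.camera('scene'); print([(x['pixel'],np.round(at_z('scene',[x['pixel']],.006),4)) for x in manip.tip_of('plate_hole','scene')])
print(L([0],.0955,.006))"
```

```text
clock: 15.4
position: [0.5566, 0.0808, 0.0765]
ee_rot: [0.171, 0.985, 0.0, 0.0]
ft_force: [1.2, 4.8, -1.0]
grip_width: 0.195
grasp_force: 78.3
rail xy mm [ 4.07 95.57] z 0.0765 Frail [-0.49  4.89 -1.05]
row [0.001, -0.111, 0.001, 0.001, 0.001, -0.003] pos [0.5566 0.0808 0.0765] clock 15.4 F [ 1.18  4.77 -1.05] T [ 1.39 -0.41  0.03]
[([315.6, 244.2], array([[0.5514, 0.0814, 0.006 ]]))]
[[0.5527494  0.08211318 0.006     ]]
```

```bash
python3 -m pendant '[[0,-0.15,0,0,0,0,-1],[0,-0.31,0,0,0,0,-1],[0,-0.48,0,0,0,0,-1],[0,-0.65,0,0,0,0,-1],[0,-0.82,0,0,0,0,-1],[0,-0.99,0,0,0,0,-1],[0,-1.16,0,0,0,0,-1],[0,-1.3,0,0,0,0,-1],[0,-1.4,0,0,0,0,-1],[0,-1.4,0,0,0,0,-1]]'; python3 rl.py 4 10 .0764; python3 -m pendant '[[-0.01,0,0,0,0,0,-1],[-0.02,0,0,0,0,0,-1],[-0.03,0,0,0,0,0,-1],[-0.04,0,0,0,0,0,-1],[-0.05,0,0,0,0,0,-1],[-0.06,0,0,0,0,0,-1],[-0.065,0,0,0,0,0,-1],[-0.065,0,0,0,0,0,-1],[-0.065,0,0,0,0,0,-1],[-0.065,0,0,0,0,0,-1]]'; python3 rl.py 4 10 .0764
```

```text
clock: 16.75
position: [0.533, 0.0146, 0.0765]
ee_rot: [0.171, 0.985, -0.0, -0.0]
ft_force: [0.6, 3.1, 0.2]
grip_width: 0.192
grasp_force: 78.6
rail xy mm [ 4.08 25.23] z 0.0765 Frail [-0.49  3.13  0.19]
row [0.001, -0.305, 0.002, -0.003, 0.0, -0.007] pos [0.533  0.0146 0.0765] clock 16.75 F [0.59 3.11 0.19] T [ 0.97 -0.35 -0.01]
clock: 18.0
position: [0.5358, 0.0138, 0.0762]
ee_rot: [0.171, 0.985, -0.0, -0.0]
ft_force: [-3.2, 2.7, -1.8]
grip_width: 0.191
grasp_force: 78.3
rail xy mm [ 6.97 25.51] z 0.0762 Frail [-3.94  1.45 -1.83]
row [0.059, -0.31, -0.004, -0.002, -0.004, -0.003] pos [0.5358 0.0138 0.0762] clock 18.0 F [-3.22  2.69 -1.83] T [ 0.85  0.94 -0.01]
```

```bash
python3 -m pendant '[[-0.005,0,0,0,0,0,-1],[-0.01,0,0,0,0,0,-1],[-0.01,0,0,0,0,0,-1],[-0.01,0,0,0,0,0,-1],[-0.01,0,0,0,0,0,-1],[-0.01,0,0,0,0,0,-1],[-0.02,0,0,0,0,0,-1],[-0.02,0,0,0,0,0,-1],[-0.02,0,0,0,0,0,-1],[-0.02,0,0,0,0,0,-1]]' >/dev/null; python3 rl.py 4 10 .0764; python3 -m pendant '[[0.03,0,0,0,0,0,-1],[0.06,0,0,0,0,0,-1],[0.08,0,0,0,0,0,-1],[0.1,0,0,0,0,0,-1],[0.12,0,0,0,0,0,-1],[0.13,0,0,0,0,0,-1],[0.14,0,0,0,0,0,-1],[0.15,0,0,0,0,0,-1],[0.15,0,0,0,0,0,-1],[0.15,0,0,0,0,0,-1]]'>/dev/null; python3 rl.py 4 10 .0764
```

```text
rail xy mm [ 8.11 25.54] z 0.0763 Frail [-5.13  0.47 -4.09]
row [0.082, -0.311, -0.002, -0.002, -0.002, -0.003] pos [0.5369 0.0135 0.0763] clock 19.25 F [-4.68  2.17 -4.09] T [ 0.55  1.39 -0.02]
rail xy mm [ 0.82 25.69] z 0.0764 Frail [ 0.39 -0.5  -1.06]
row [-0.064, -0.314, 0.001, 0.0, 0.001, -0.003] pos [0.5301 0.0161 0.0764] clock 20.5 F [ 0.2  -0.6  -1.06] T [ 0.09 -0.21  0.01]
```

```bash
python3 -m pendant '[[0.01,0,0,0,0,0,-1],[0.02,0,0,0,0,0,-1],[0.02,0,0,0,0,0,-1],[0.02,0,0,0,0,0,-1],[0.03,0,0,0,0,0,-1],[0.03,0,0,0,0,0,-1],[0.03,0,0,0,0,0,-1],[0.03,0,0,0,0,0,-1],[0.03,0,0,0,0,0,-1],[0.03,0,0,0,0,0,-1]]' >/dev/null; python3 rl.py 4 10 .0764; python3 -m pendant '[[0.01,0,0,0,0,0,-1],[0.02,0,0,0,0,0,-1],[0.02,0,0,0,0,0,-1],[0.02,0,0,0,0,0,-1],[0.02,0,0,0,0,0,-1],[0.02,0,0,0,0,0,-1],[0.02,0,0,0,0,0,-1],[0.02,0,0,0,0,0,-1],[0.02,0,0,0,0,0,-1],[0.02,0,0,0,0,0,-1]]'>/dev/null; python3 rl.py 4 10 .0764
```

```text
rail xy mm [-0.6  25.63] z 0.0765 Frail [ 3.95  1.08 -1.28]
row [-0.092, -0.313, 0.002, -0.0, 0.002, -0.004] pos [0.5287 0.0165 0.0765] clock 21.75 F [ 4.08 -0.31 -1.28] T [-0.3  -1.43  0.01]
rail xy mm [-1.7  25.65] z 0.0764 Frail [ 5.39 -0.04 -0.34]
row [-0.114, -0.313, 0.001, -0.0, 0.001, -0.003] pos [0.5277 0.0169 0.0764] clock 23.0 F [ 5.06 -1.85 -0.34] T [-0.56 -1.39 -0.01]
```

```bash
python3 -m pendant '[[-0.05,0,0,0,0,0,-1],[-0.1,0,0,0,0,0,-1],[-0.14,-0.05,0,0,0,0,-1],[-0.17,-0.15,0,0,0,0,-1],[-0.17,-0.27,0,0,0,0,-1],[-0.17,-0.38,0,0,0,0,-1],[-0.17,-0.48,0,0,0,0,-1],[-0.17,-0.55,0,0,0,0,-1],[-0.17,-0.6,0,0,0,0,-1],[-0.17,-0.64,0,0,0,0,-1]]' >/dev/null; python3 rl.py 6.8 -35 .0764; python3 -m pendant '[[0,-0.04,0,0,0,0,-1],[0,-0.08,0,0,0,0,-1],[0,-0.12,0,0,0,0,-1],[0,-0.16,0,0,0,0,-1],[0,-0.2,0,0,0,0,-1],[0,-0.24,0,0,0,0,-1],[0,-0.28,0,0,0,0,-1],[0,-0.32,0,0,0,0,-1],[0,-0.36,0,0,0,0,-1],[0,-0.4,0,0,0,0,-1]]'>/dev/null; python3 rl.py 6.8 -35 .0764
```

```text
rail xy mm [ 5.87 -5.54] z 0.0761 Frail [-2.96  4.8  -2.63]
row [-0.018, -0.589, -0.006, 0.01, -0.01, 0.001] pos [ 0.5244 -0.015   0.0761] clock 24.25 F [-1.18  5.51 -2.63] T [ 1.84  0.13 -0.09]
rail xy mm [  5.87 -25.51] z 0.0761 Frail [-2.42  6.37 -2.18]
row [-0.018, -0.19, -0.006, 0.01, -0.01, 0.002] pos [ 0.5177 -0.0338  0.0761] clock 25.5 F [-0.14  6.81 -2.18] T [1.79 0.07 0.01]
```

```bash
python3 -m pendant '[[0,-0.06,0,0,0,0,-1],[0,-0.12,0,0,0,0,-1],[0.02,-0.16,0,0,0,0,-1],[0.05,-0.2,0,0,0,0,-1],[0.08,-0.22,0,0,0,0,-1],[0.11,-0.24,0,0,0,0,-1],[0.13,-0.26,0,0,0,0,-1],[0.13,-0.31,0,0,0,0,-1],[0.13,-0.37,0,0,0,0,-1],[0.13,-0.42,0,0,0,0,-1]]' >/dev/null; python3 rl.py 0.2 -80 .0764; python3 -m pendant '[[0,-0.04,0,0,0,0,-1],[0,-0.08,0,0,0,0,-1],[0,-0.12,0,0,0,0,-1],[0,-0.16,0,0,0,0,-1],[0,-0.2,0,0,0,0,-1],[0,-0.24,0,0,0,0,-1],[0,-0.28,0,0,0,0,-1],[0,-0.32,0,0,0,0,-1],[0,-0.36,0,0,0,0,-1],[0,-0.4,0,0,0,0,-1]]'>/dev/null; python3 rl.py 0.2 -80 .0764
```

```text
rail xy mm [  0.56 -46.57] z 0.0768 Frail [ 1.5   4.99 -0.97]
row [0.007, -0.669, 0.008, 0.009, 0.008, -0.0] pos [ 0.5056 -0.0519  0.0768] clock 26.75 F [ 3.09  4.2  -0.97] T [ 1.52 -1.05 -0.04]
rail xy mm [  0.56 -66.36] z 0.0769 Frail [ 1.48  6.3  -0.31]
row [0.007, -0.273, 0.009, 0.01, 0.009, 0.001] pos [ 0.4989 -0.0705  0.0769] clock 28.0 F [ 3.51  5.44 -0.31] T [ 1.55 -1.08 -0.03]
```

```bash
python3 -m pendant '[[0,-0.06,0,0,0,0,-1],[0,-0.14,0,0,0,0,-1],[0,-0.24,0,0,0,0,-1],[-0.02,-0.34,0,0,0,0,-1],[-0.05,-0.46,0,0,0,0,-1],[-0.06,-0.58,0,0,0,0,-1],[-0.06,-0.7,0,0,0,0,-1],[-0.06,-0.82,0,0,0,0,-1],[-0.06,-0.92,0,0,0,0,-1],[-0.06,-1.0,0,0,0,0,-1]]' >/dev/null; python3 rl.py 3.5 -128 .0764 3.5 -172 .074; python3 -c "
from prof import *
im,_=manip.camera('scene'); d=[(x['pixel'],x['p'],np.round(at_z('scene',[x['pixel']],.006),4)) for x in manip.tip_of('plate_hole','scene')]
print(d,L([0],-.1165,.006))"
```

```text
rail xy mm [   3.01 -116.65] z 0.0767 Frail [0.88 5.06 0.42]
row [-0.01, -0.227, 0.005, 0.006, -0.0, 0.0] pos [ 0.4844 -0.1187  0.0767] clock 29.25 F [2.53 4.47 0.42] T [ 1.65 -0.62 -0.04]
row [-0.01, -1.107, 0.053, 0.006, -0.0, 0.0] pos [ 0.4844 -0.1187  0.0767] clock 29.25 F [2.53 4.47 0.42] T [ 1.65 -0.62 -0.04]
[([124.5, 223.8], 0.65, array([[ 0.625 , -0.3964,  0.006 ]])), ([251.1, 208.6], 0.62, array([[ 0.4792, -0.1115,  0.006 ]])), ([243.4, 205.7], 0.36, array([[ 0.4747, -0.1346,  0.006 ]]))] [[ 0.48157067 -0.11758056  0.006     ]]
```

```bash
python3 -m pendant '[[0,-0.1,0,0,0,0,-1],[0,-0.2,0,0,0,0,-1],[0,-0.3,0,0,0,0,-1],[0,-0.4,0.02,0,0,0,-1],[0,-0.5,0.035,0,0,0,-1],[0,-0.6,0.045,0,0,0,-1],[0,-0.7,0.045,0,0,0,-1],[0,-0.8,0.045,0,0,0,-1],[0,-0.9,0.045,0,0,0,-1],[0,-1.0,0.045,0,0,0,-1]]' >/dev/null; python3 rl.py 3.5 -180 .074;  python3 -m pendant '[[0,-0.05,0,0,0,0,-1],[0,-0.1,0,0,0,0,-1],[0,-0.15,0,0,0,0,-1],[0,-0.2,0,0,0,0,-1],[0,-0.2,0,0,0,0,-1],[0,-0.2,0,0,0,0,-1],[0,-0.2,0,0,0,0,-1],[0,-0.2,0,0,0,0,-1],[0,-0.2,0,0,0,0,-1],[0,-0.2,0,0,0,0,-1]]'>/dev/null; python3 rl.py 3.5 -172 .12;python3 - <<'E'
from prof import *
im,_=manip.camera('scene'); print([(x['pixel'],x['p'],np.round(at_z('scene',[x['pixel']],.003),4)) for x in manip.tip_of('plate_hole','scene')],L([0],-.1765,.003))
cv2.imwrite('pics/out.png',cv2.resize(im[165:245,195:275],(560,560),interpolation=2)[:,:,::-1])
E
```

```text
rail xy mm [   3.13 -167.75] z 0.0741 Frail [ 0.67  0.74 -0.84]
row [-0.007, -0.245, 0.003, -0.001, -0.0, -0.004] pos [ 0.4673 -0.1669  0.0741] clock 30.6 F [ 0.88  0.47 -0.84] T [ 0.04 -0.05 -0.03]
rail xy mm [   3.16 -177.37] z 0.0742 Frail [ 0.05 -0.39 -1.28]
row [-0.007, 0.107, -0.917, -0.001, 0.001, -0.003] pos [ 0.4641 -0.176   0.0742] clock 31.85 F [-0.09 -0.38 -1.28] T [ 0.03  0.01 -0.01]
[([231.2, 200.1], 0.51, array([[ 0.4608, -0.1748,  0.003 ]]))] [[ 0.46142575 -0.17409765  0.003     ]]
```

View pics/out.png

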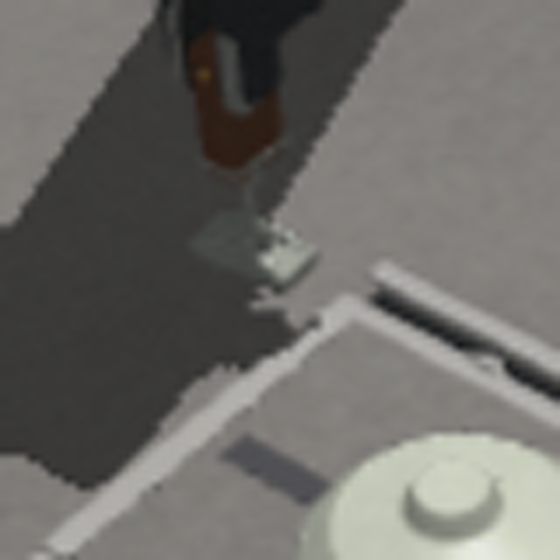

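The plate lies flat on the counter at about (265,250), clear of the rail mouth at (375,285), with the hook still in its hole. Now I back the hook off slightly and lift.

```bash
python3 -m pendant '[[0,0.02,0,0,0,0,-1],[0,0.045,0,0,0,0,-1],[0,0.045,-0.03,0,0,0,-1],[0,0.045,-0.08,0,0,0,-1],[0,0.045,-0.14,0,0,0,-1],[0,0.045,-0.3,0,0,0,-1],[0,0.045,-0.6,0,0,0,-1],[0,0.045,-1.2,0,0,0,-1],[0,0.045,-1.9,0,0,0,-1],[0,0.045,-1.9,0,0,0,-1]]' | sed -n '1,4p'; python3 go.py .5312 .3338 .17 68.1; python3 -c "
from prof import *
im,_=manip.camera('scene'); print([(x['pixel'],x['p'],np.round(at_z('scene',[x['pixel']],.003),4)) for x in manip.tip_of('plate_hole','scene')])"
```

```text
clock: 33.2
position: [0.4665, -0.1743, 0.1725]
ee_rot: [0.171, 0.985, -0.001, 0.002]
ft_force: [0.4, -0.4, -0.8]
row [2.198, 10.005, 0.027, -0.008, 0.037, 0.282] pos [ 0.4665 -0.1743  0.1725] clock 33.2 F [ 0.37 -0.39 -0.81] T [-0.01  0.07 -0.01]
[([230.1, 201.5], 0.45, array([[ 0.4667, -0.1754,  0.003 ]])), ([428.9, 246.9], 0.39, array([[0.478 , 0.3397, 0.003 ]])), ([244.5, 206.9], 0.2, array([[ 0.4752, -0.1315,  0.003 ]]))]
```

```bash
python3 -m pendant '[[0.2,1,0,0,0,0.1,-1],[0.4,2,0,0,0,0.28,-1],[0.7,3.1,0,0,0,0.28,-1],[0.95,4.2,0,0,0,0.28,-1],[1.15,5.3,0,0,0,0.28,-1],[1.4,6.4,0,0,0,0.28,-1],[1.65,7.5,0,0,0,0.28,-1],[1.9,8.5,0,0,0,0.28,-1],[2.1,9.4,0,0,0,0.28,-1],[2.2,10,0,0,0,0.28,-1]]'>/dev/null; python3 -m pendant '[[0,0,0,0,0,0,-1],[0,0,0,0,0,0,-1],[0,0,0,0,0,0,-1],[0,0,0,0,0,0,-1],[0,0,0,0,0,0,-1],[0,0,0,0,0,0,-1],[0,0,0,0,0,0,-1],[0,0,0,0,0,0,-1],[0,0,0,0,0,0,-1],[0,0,0,0,0,0,-1]]'>/dev/null; python3 go.py .5312 .3338 .14 68.1 .5312 .3338 .0834 68.1
python3 - <<'E'
from h import *
im,_=manip.camera('scene'); g=cv2.cvtColor(im,cv2.COLOR_RGB2GRAY); print(g[225:236,424:440])
E
```

```text
row [-0.036, 0.009, 0.582, -0.001, 0.0, 0.002] pos [0.5293 0.334  0.1691] clock 35.8 F [-0.    0.41 -0.54] T [-0.03  0.    0.04]
row [-0.036, 0.01, 1.714, -0.001, 0.0, 0.002] pos [0.5293 0.334  0.1691] clock 35.8 F [-0.    0.41 -0.54] T [-0.03  0.    0.04]
[[135 136 134 134 135 137 138 128  90  91 123 138 137 135 135 136]
 [135 136 135 135 135 138 137 125  83  94 127 138 136 135 137 137]
 [136 136 136 136 137 138 138 122  77  99 132 133 134 135 136 135]
 [136 136 136 137 137 137 133 110  79 106 135 137 136 135 135 135]
 [135 136 137 137 136 137 129  98  85 115 139 138 136 136 137 137]
 [137 139 139 137 136 136 125  86  92 125 139 140 140 139 138 137]
 [143 139 139 138 126  94  89  75  98 132 136 137 138 140 139 138]
 [159 151 141 136 126  94  78  79 107 135 135 136 136 137 136 137]
 [158 160 158 150 136 128 124 115 121 134 136 136 136 135 134 135]
 [158 157 158 159 158 149 137 132 133 135 138 137 136 135 134 135]
 [163 161 158 157 159 160 158 150 141 135 136 136 136 135 135 135]]
```

```bash
python3 -m pendant '[[-0.02,0.01,0.1,0,0,0,-1],[-0.036,0.01,0.2,0,0,0,-1],[-0.036,0.01,0.3,0,0,0,-1],[-0.036,0.01,0.4,0,0,0,-1],[-0.036,0.01,0.5,0,0,0,-1],[-0.036,0.01,0.6,0,0,0,-1],[-0.036,0.01,0.7,0,0,0,-1],[-0.036,0.01,0.8,0,0,0,-1],[-0.036,0.01,0.9,0,0,0,-1],[-0.036,0.01,1.0,0,0,0,-1]]'; python3 go.py .5312 .3338 .0834 68.1
```

```text
clock: 37.1
position: [0.5312, 0.3338, 0.1188]
ee_rot: [0.19, 0.982, -0.0, 0.0]
ft_force: [-0.2, 0.5, -0.5]
grip_width: 0.19
grasp_force: 78.7
row [0.001, -0.0, 0.708, -0.0, 0.0, 0.002] pos [0.5312 0.3338 0.1188] clock 37.1 F [-0.16  0.51 -0.46] T [-0.01 -0.05  0.01]
```

Tip is now 46 mm above the counter, inside the hole with no contact force.

```bash
python3 -m pendant '[[0,0,0.1,0,0,0,-1],[0,0,0.2,0,0,0,-1],[0,0,0.3,0,0,0,-1],[0,0,0.4,0,0,0,-1],[0,0,0.5,0,0,0,-1],[0,0,0.58,0,0,0,-1],[0,0,0.64,0,0,0,-1],[0,0,0.68,0,0,0,-1],[0,0,0.7,0,0,0,-1],[0,0,0.71,0,0,0,-1]]'; python3 go.py .5312 .3338 .0834 68.1
```

```text
clock: 38.35
position: [0.5313, 0.3339, 0.0837]
ee_rot: [0.19, 0.982, 0.0, 0.0]
ft_force: [-0.2, -0.5, -0.5]
grip_width: 0.19
grasp_force: 78.7
row [0.001, -0.002, 0.006, 0.001, 0.001, 0.002] pos [0.5313 0.3339 0.0837] clock 38.35 F [-0.19 -0.5  -0.46] T [ 0.03 -0.01 -0.01]
```

```bash
python3 -m pendant '[[0,0,0.01,0,0,0,-1],[0,0,0.015,0,0,0,-1],[0,0,0.02,0,0,0,-1],[0,0,0.02,0,0,0,-1],[0,0,0.02,0,0,0,-0.6],[0,0,0.02,0,0,0,-0.5],[0,0,0.02,0,0,0,-0.3],[0,0,0.02,0,0,0,0],[0,0,0.02,0,0,0,0.5],[0,0,0.02,0,0,0,1]]'; python3 -m pendant '[[0,0,0,0,0,0,1],[0,0,0,0,0,0,1],[0,0,0,0,0,0,1],[0,0,-0.3,0,0,0,1],[0,0,-0.7,0,0,0,1],[0,0,-1.2,0,0,0,1],[0,0,-1.8,0,0,0,1],[0,0,-2.4,0,0,0,1],[0,0,-3,0,0,0,1],[0,0,-3,0,0,0,1]]'
python3 - <<'E'
from fit import *
im,_=manip.camera('scene')
for n,z in(('pick_grip',.084),('plate_hole',.003)): print(n,[(np.round(x['pixel'],1),np.round(at_z('scene',[x['pixel']],z)[0],3)) for x in manip.tip_of(n,'scene')])
cv2.imwrite('pics/end.png',np.hstack([cv2.resize(im[a:a+70,b:b+70],(390,390),interpolation=2) for a,b in((205,395),(170,205))])[:,:,::-1])
E
```

```text
clock: 39.6
position: [0.5312, 0.3338, 0.0826]
ee_rot: [0.19, 0.982, -0.0, -0.0]
ft_force: [0.1, -0.2, -0.5]
grip_width: 0.903
grasp_force: 0.0
clock: 40.85
position: [0.5318, 0.3351, 0.2367]
ee_rot: [0.19, 0.982, 0.002, 0.002]
ft_force: [0.6, 0.1, -0.9]
grip_width: 0.998
grasp_force: 0.0
pick_grip [(array([434.1, 235.3]), array([0.52 , 0.344, 0.084])), (array([484.4, 238. ]), array([0.496, 0.45 , 0.084])), (array([453.4, 316.1]), array([0.727, 0.405, 0.084]))]
plate_hole [(array([262. , 255.5]), array([ 0.621, -0.03 ,  0.003])), (array([230. , 198.6]), array([ 0.456, -0.18 ,  0.003]))]
```

View pics/end.png

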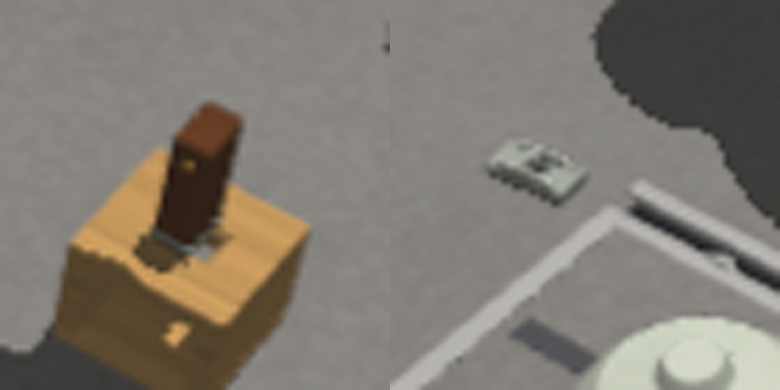

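The pick stands upright and right down in the stand at (200,175). The plate lies flat at (537,170), clear of the rail mouth at (635,195).

```bash
python3 -c "
from workcell import manip
print(manip.hand_in())"
```

```text
the job is handed in; nothing more can be done
None
```

The job is handed in at about 41 s of the 72 s allowed: the clamp plate lies flat on the counter, about 27 mm clear of the rail's open end, and the pick stands upright and right down in its stand; the sandbox returned no verdict on the judging.

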